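# Park and lock the microscope filter wheel

### The job

Park the microscope's filter wheel for transport: with fingers pressed gently on its black rubber rim, turn the wheel until the white mark faces the red pointer. Then take the orange-headed locking pin from its holder, put it through the wheel's hole into the socket below, press it gently until it is fully home, and let go. Leave the other things on the bench where they are.

Things in the scene. Friction and masses are not known exactly. Their poses are not given: they have to be found in the camera images.
- module: White filter-wheel module fixed to the bench: plate 180 x 180 x 30 mm; origin at the centre of its underside, z up. The wheel's axis is vertical through the origin. The red pointer with its black post stands at the plate's -x edge (own frame), 72 to 90 mm from the axis, 44 mm high, 30 mm wide. Four flat screw heads at the corners.
- wheel (a joint): Angle of the filter wheel in rad, counter-clockwise positive from above; 0 = the white mark faces the red pointer (aim within 0.04 rad). Starts between 0.7 and 2.0, turns freely from -3.1 to 3.1. A brake of 0.3 N m holds it wherever it is left: at the rim, 58 mm from the axis, that takes 5.2 N of drag, so at least 8 to 11 N of downward press; with less the fingers slide over it.
- wheel_center (a point): On the wheel's axis, 46 mm above the bench, mean level of the rim's top, which runs out of true: spots are up to 1.4 mm higher or lower. Wheel 140 mm across, on a stiff spring seat (sinks 1 mm per 12 N). Smooth rubber rim, radius 46 to 70 mm, 14 mm thick; inside it an aluminium face 44 mm above the bench with flat filters and a pin hole. A push over 25 N on it, in any direction, harms its bearing.
- mark (a point): Outer part of the engraved white line on top of the rubber rim (line 22 mm long, radial, 4.5 mm wide), 66 mm from the axis.
- hole (a point): Mouth of the pin hole, 12 mm diameter through the 12 mm thick wheel face, 33 mm from the axis on the same radius as the white mark.
- pointer (a point): Tip of the red pointer, 44 mm above the bench.
- socket (a point): Mouth of the 12 mm socket, 24 mm deep, in the module's plate, under the wheel 33 mm from the axis towards the pointer, 30 mm above the bench (2 mm gap to the wheel). The wheel's hole is above it when the mark faces the pointer.
- holder: Blue holder block fixed to the bench, 60 x 60 x 36 mm, with a 12 mm hole straight through its middle, where the pin stands. Origin at the centre of its underside.
- pin: Loose locking pin, about 60 g, upright: steel shank 10 mm diameter, 30 mm long, tapered over the last 4 mm; orange round head 20 mm diameter, 32 mm high (grip here). Origin at the shank's tip, z to the head. Must touch the wheel only with the mark within 0.1 rad of the pointer. Once its head rests on the wheel, press it down, still held, with 3 N or more, at most 25 N.
- pin_shoulder (a point): Centre of the underside of the orange head, 30 mm above the pin's tip. Rests on the holder's top (36 mm) at first, and when fully home on the wheel's aluminium face, 44 mm above the bench.
- objective: Bystander, loose: steel microscope objective standing upright, 30 mm diameter, 50 mm high, 120 g. Origin under its centre.
- slide_box: Bystander, loose: open green slide box, 85 x 160 x 30 mm. Origin under its centre.
- oil: Bystander, loose: small amber immersion-oil bottle, 32 mm diameter, 70 mm high. Origin under its centre.
- dish: Bystander, loose: clear dish, 90 mm diameter, 14 mm high. Origin under its centre.
- driver: Bystander, loose: red-handled screwdriver, 160 mm long, lying on the bench. Origin under its middle.
- filter_cube: Bystander, loose: black filter cube, 36 mm. Origin under its centre.

How it is judged:
By the outcome, as a careful person would: the job done as asked, in the order asked, and still so for the second after the job is handed in, with the robot touching nothing.
It also fails if it takes over 67 s, if anything falls off the work surface, if the arm or the gripper's body presses on something with over 40 N, if the wrist force passes 120 N, or if a joint passes its speed limit or range.

### The arm

A 7-joint arm with a two-finger parallel gripper is mounted at the origin on the work surface. World frame = base frame: x ahead of the robot, y to its left, z up, the work surface at z = 0. Lengths are in m, angles in rad, forces in N, time in s.
With the tool pointing down it reaches from about 0.425 to 0.95 m from the base axis. Payload 4.7 kg.
Tool frame: the origin (TCP) lies on the centre line of the jaws, within the pads' length; the fingertips stand arm.nose_length ahead of it and the grasp point (between the pads) is the TCP (arm.nose_length is the distance from the TCP to the fingertips, in m); z points along the fingers, y is the line along which they close (so a half turn about z gives the same grasp; the last joint's range is limited). The gripper opens to 87 mm and grips with 3 to 60 N. Pads are 19 mm wide; open, the fingers measure 117 mm over their backs; the gripper's body (75 mm by 190 mm) begins 51 mm behind the grasp point.
Start: joints at [1.262, 0.469, -0.049, 1.532, 0.024, 1.141, -0.082], TCP at [0.186, -0.649, 0.242] pointing down, gripper open.
Joint ranges: [-2.59, 2.59], [-0.33, 1.99], [-1.39, 1.29], [0.1, 2.45], [-1.04, 4.18], [0.21, 1.99], [-2.66, 2.66]. Speed limits (rad/s): [2.57, 2.57, 3.14, 3.14, 3.14, 3.14, 3.14].

### API

Orientations are given as a rotation vector (axis times angle).
In Python, from plant import arm gives the robot as it stands. The module is installed in compiled form; this text tells all that it offers.
- The arm moves only by the tool step_arm, never from a script. Its argument "deltas" is a list of rows, each an object with "xyz": the shift along the world's x, y, z in cm, a list of three; "angular": the turn, a rotation vector about the world's x, y, z in degrees, a list of three; "hand": the closure, from 0 (fully open) to 1 (shut). In form: [{"xyz": [x, y, z], "angular": [wx, wy, wz], "hand": hand}, ...]. A call has 1 to 5 rows; each row shifts and turns the commanded pose from where the row before left it; what a row does not reach is not made up. A row lasts 1/8 s, in which the tool goes at most 62.5 mm and 10.7 degrees, less where a joint would pass 70% of its speed; a pose out of reach is approached as far as the arm can. A call is refused whole if a number of a shift passes 6.25 or a number of a turn 10.7, either way. A call with a gripper value outside its range is refused whole. The fingers move at their own pace and stop on an object; "grip_force" is the grip in N (left out, the last holds). Time passes only in rows, so rows that do not move let the fingers close. It gives the time, the measured TCP pose, the force, the opening and the grip force at its end, in the units of the state.
- arm.observe(): the state, without advancing time (a new reading comes with each control period).
- arm.capture(name): name is "scene" or "side" or "wrist"; returns a dict with "frame" (420x560x3 uint8, red, green, blue), "depth" (420x560 float32, m along the optical axis (not along the pixel's ray), 0 where there is no reading), "camera_matrix" (3x3 intrinsics, pixels), "cam_to_world" (4x4, takes a point from camera to world coordinates). Camera axes: x right, y down, z forward; pixel columns grow to the right and rows downward; lengths in m; the calibration is good to about 2 mm. A picture is of the moment at which its call begins.
- arm.hand_in(): hands the job in; it is judged then, once.
The state is a dict: "time": time; "q": joint angles; "dq": joint speeds; "joint_torque": joint torques, N m; "eef_pos": TCP position; "tool_rot": TCP orientation; "ft_force": force on the tool from outside, world axes, zero at the start; "torque": the same for the moment, N m; "opening": opening from 0.0 (shut) to 1.0 (fully open); "grasp_force": force on a finger pad.
Only numpy, scipy, OpenCV 4.12 (cv2) and the standard library are available. Lean on these libraries where they do the work, as an engineer would, in place of code of your own. Each camera call takes 0.05 s, during which the arm holds its last target. There are 200 camera calls.

## Working session

There is one attempt and no reset: what is moved stays moved. The work goes in short steps, Python scripts to look and compute and a tool call to move; the robot and the scene stay as the last step left them, time stands still between calls to the robot, and variables do not carry over. Pictures are saved under pics/ and viewed, at most 10 in all, crops included, and the job is handed in when it is done.

Besides the shell and the picture viewer there is one more tool, called after "Call:" as name([rows], argument=value, ...), one row to a line, values as JSON. step_arm: Moves the arm, as the interface text tells. Its arguments: {"type":"object","properties":{"deltas":{"type":"array"},"grip_force":{"type":"number"}},"required":["deltas"]}

```bash
mkdir -p pics
cat > h.py <<'E'
import numpy as np, cv2
from plant import arm
def cap(n,f=None):
    c=arm.capture(n)
    if f: cv2.imwrite('pics/'+f,c['frame'][:,:,::-1])
    return c
def ray(c,u,v,z):
    K=c['camera_matrix'];T=c['cam_to_world']
    d=T[:3,:3]@np.linalg.solve(K,[u,v,1.]);o=T[:3,3]
    return o+d*(z-o[2])/d[2]
def proj(c,p):
    K=c['camera_matrix'];T=c['cam_to_world']
    q=K@(T[:3,:3].T@(np.array(p)-T[:3,3]));return q[:2]/q[2]
E
python3 - <<'E'
from h import *
print(arm.nose_length,arm.observe())
a=cap('scene','s1.png');b=cap('side','d1.png')
for c in(a,b):print(c['cam_to_world'].round(3).tolist(),c['camera_matrix'].tolist())
E
```

```text
0.019 {'time': 0.0, 'q': array([ 1.2620822 ,  0.46948648, -0.04861378,  1.53372824,  0.02411122,
        1.14099093, -0.08228591]), 'dq': array([-9.10737036e-05, -4.17098089e-04, -1.38309360e-05,  1.16612371e-04,
       -4.69120262e-04,  5.21270198e-04,  8.55200461e-04]), 'joint_torque': array([-1.75737391e-04, -5.07972050e+01, -8.11154069e-02, -2.36155754e+01,
       -6.12986181e-02,  3.79243505e-02,  1.66149321e-04]), 'eef_pos': array([ 0.18627753, -0.64818462,  0.24045458]), 'tool_rot': array([-3.10890579e+00, -4.37925972e-01,  5.62900388e-04]), 'ft_force': array([-0.66149788, -0.78649921, -0.85547004]), 'torque': array([ 0.02712493, -0.0663766 ,  0.0135105 ]), 'grasp_force': 0.0, 'opening': 0.9982423071035473}
[[0.58, 0.499, -0.644, 1.504], [0.814, -0.367, 0.449, -0.641], [-0.012, -0.785, -0.619, 0.985], [0.0, 0.0, 0.0, 1.0]] [[510.47141156235136, 0.0, 284.9879249885264], [0.0, 510.47141156235136, 208.8599635031551], [0.0, 0.0, 1.0]]
[[-0.875, -0.356, 0.328, 0.209], [-0.484, 0.621, -0.616, 0.702], [0.016, -0.698, -0.716, 0.847], [0.0, 0.0, 0.0, 1.0]] [[402.019414434619, 0.0, 282.2617187209227], [0.0, 402.019414434619, 212.45776356094387], [0.0, 0.0, 1.0]]
```

View pics/s1.png

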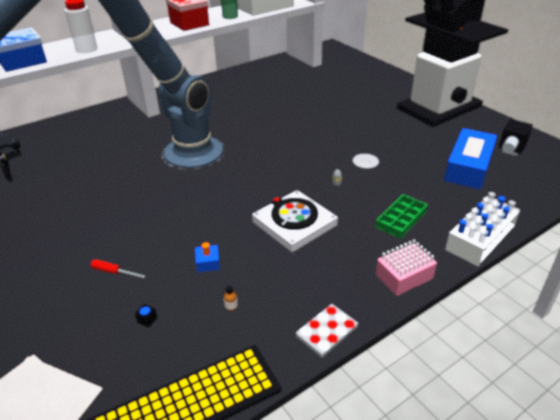

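View pics/d1.png

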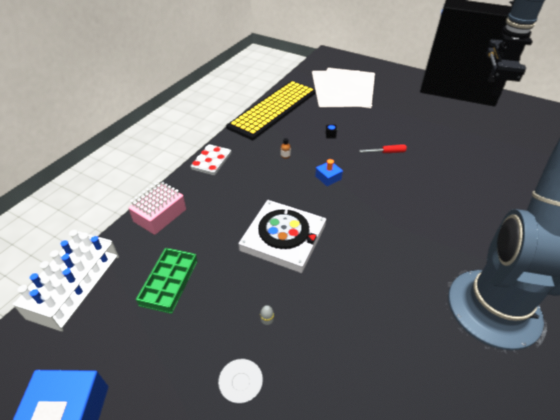

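The scene view shows the module around (295,215) with its red pointer at (277,199), and the holder with the pin at (207,255). In the side view the module is at (284,232), the pointer at (312,238) and the holder at (329,172).

Run:
```python
from h import *
a=cap('scene');b=cap('side')
for c,l in((a,[('wheel',295,212,.046),('ptr',277,199,.044),('pinhead',206,246,.066)]),(b,[('wheel',284,229,.046),('ptr',312,238,.044),('pinhead',330,162,.066),('mark',287,212,.046)])):
    for n,u,v,z in l:print(n,ray(c,u,v,z).round(3))
w=cap('wrist');T=w['cam_to_world'];print(T.round(3),w['camera_matrix'])
```

```text
wheel [0.557 0.056 0.046]
ptr [0.471 0.051 0.044]
pinhead [ 0.554 -0.236  0.066]
wheel [0.542 0.064 0.046]
ptr [0.463 0.054 0.044]
pinhead [ 0.544 -0.235  0.066]
mark [0.565 0.004 0.046]
[[ 0.276 -0.931 -0.238  0.251]
 [-0.961 -0.267 -0.069 -0.629]
 [ 0.     0.248 -0.969  0.384]
 [ 0.     0.     0.     1.   ]] [[301.36245852   0.         280.72979642]
 [  0.         301.36245852 210.80400354]
 [  0.           0.           1.        ]]
```

Call:
step_arm([
  {"xyz":[2.3,4.6,0.5],"angular":[0,0,0],"hand":0},
  {"xyz":[2.3,4.6,0.5],"angular":[0,0,0],"hand":0},
  {"xyz":[2.3,4.6,0.5],"angular":[0,0,0],"hand":0},
  {"xyz":[2.3,4.6,0.5],"angular":[0,0,0],"hand":0},
  {"xyz":[2.3,4.6,0.5],"angular":[0,0,0],"hand":0},
])

```text
time: 0.88
eef_pos: [0.3021, -0.4171, 0.2668]
tool_rot: [3.111, 0.438, 0.0]
ft_force: [0.2, -1.2, 0.6]
opening: 1.002
grasp_force: 0.0
```

Call:
step_arm([
  {"xyz":[2.3,4.6,0.5],"angular":[0,0,-4],"hand":0},
  {"xyz":[2.3,4.6,0.5],"angular":[0,0,-4],"hand":0},
  {"xyz":[2.3,4.6,0.5],"angular":[0,0,-4],"hand":0},
  {"xyz":[2.3,4.6,0.5],"angular":[0,0,-4],"hand":0},
  {"xyz":[2.3,4.6,0.5],"angular":[0,0,0],"hand":0},
])

```text
time: 1.5
eef_pos: [0.4169, -0.1872, 0.292]
tool_rot: [3.141, 0.0, 0.001]
ft_force: [-0.4, -0.1, 0.7]
opening: 1.002
grasp_force: 0.0
```

Call:
step_arm([
  {"xyz":[2,4.6,0],"angular":[0,0,0],"hand":0.3},
  {"xyz":[2,4.6,0],"angular":[0,0,0],"hand":0.3},
  {"xyz":[0,4.6,0],"angular":[0,0,0],"hand":0.3},
  {"xyz":[0,0,0],"angular":[0,0,0],"hand":0.3},
])

```text
time: 2.0
eef_pos: [0.4565, -0.0468, 0.2918]
tool_rot: [-3.141, -0.013, -0.001]
ft_force: [-0.9, -0.8, -0.0]
opening: 0.716
grasp_force: 0.0
```

Run:
```python
from h import *
w=cap('wrist','w1.png');print(w['cam_to_world'].round(3));o=arm.observe();print(o['eef_pos'],o['tool_rot'],o['time'],o['opening'])
```

```text
[[ 0.008 -0.969 -0.247  0.524]
 [-1.    -0.008 -0.003 -0.045]
 [ 0.001  0.247 -0.969  0.435]
 [ 0.     0.     0.     1.   ]]
[ 0.45640645 -0.04948585  0.29168207] [3.14108315e+00 6.51085015e-03 3.57765657e-04] 2.05 0.7130468838040883
```

View pics/w1.png

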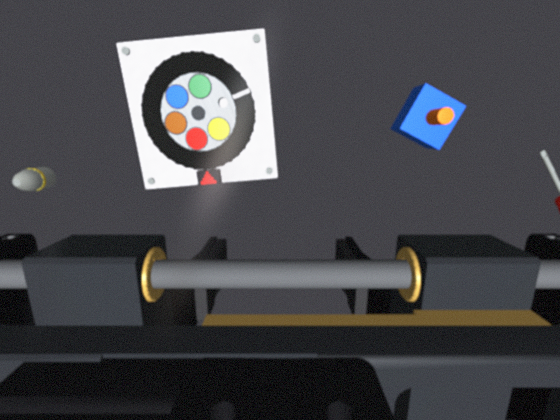

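The wrist view shows the wheel centre at about (198,113), the mark at (241,94), the hole at (223,102), the pointer tip at (208,171), and the pin head at (445,115) on the blue holder.

```bash
cat >> h.py <<'E'
def big(m):
    cs,_=cv2.findContours(m.astype(np.uint8),cv2.RETR_EXTERNAL,cv2.CHAIN_APPROX_NONE)
    return max(cs,key=cv2.contourArea)[:,0,:] if cs else None
def wheel(c,show=True):
    f=c['frame'].astype(int);hsv=cv2.cvtColor(c['frame'],cv2.COLOR_RGB2HSV)
    wh=((f.min(2)>150)&(hsv[:,:,1]<50)).astype(np.uint8)
    plate=big(wh);hull=cv2.convexHull(plate);M=np.zeros(wh.shape,np.uint8);cv2.fillPoly(M,[hull],1)
    r=(cv2.minAreaRect(hull));box=[ray(c,*p,.03) for p in cv2.boxPoints(r)]
    ctr=np.mean(box,0)
    red=big((hsv[:,:,1]>150)&(f[:,:,0]>120)&((hsv[:,:,0]<6)|(hsv[:,:,0]>174))&(M>0)&False) if 0 else None
    # wheel outline: black inside plate
    dk=((f.max(2)<90)&(M>0)).astype(np.uint8)
    dk=cv2.morphologyEx(dk,cv2.MORPH_OPEN,np.ones((3,3)))
    k=big(dk);P=np.array([ray(c,*p,.046)[:2] for p in k])
    (x,y),R=cv2.minEnclosingCircle(P.astype(np.float32))
    for _ in range(5): # robust least-squares circle, points near 70 mm
        s=P[abs(np.hypot(*(P-[x,y]).T)-.07)<.005]
        A=np.c_[2*s,np.ones(len(s))];q=np.linalg.lstsq(A,(s**2).sum(1),rcond=None)[0];x,y=q[:2];R=np.sqrt(q[2]+x*x+y*y)
    C=np.array([x,y])
    # mark: bright pixels with radius 48..69 mm
    vv,uu=np.nonzero(f.min(2)>110);Q=np.array([ray(c,u,v,.046)[:2] for u,v in zip(uu,vv) if M[v,u]]) 
    d=np.hypot(*(Q-C).T);m=Q[(d>.049)&(d<.065)]
    return C,R,ctr,box,m
E
python3 - <<'E'
from h import *
w=cap('wrist');C,R,ctr,box,m=wheel(w)
print(C,R,ctr,np.array(box).round(3).tolist(),m.mean(0),len(m),np.ptp(m,0))
f=w['frame'];hsv=cv2.cvtColor(f,cv2.COLOR_RGB2HSV)
red=((hsv[:,:,0]<6)|(hsv[:,:,0]>174))&(hsv[:,:,1]>130)&(f[:,:,0]>110)
red[:160]=0;red[:,300:]=0;k=big(red);print('ptr',k.min(0),k.max(0),k[k[:,1].argmin()],ray(w,*k[k[:,1].argmin()],.044),ray(w,*k.mean(0),.044))
org=(hsv[:,:,0]>6)&(hsv[:,:,0]<22)&(hsv[:,:,1]>150)&(f[:,:,0]>150);org[:,:350]=0
k=big(org);print('pin',k.min(0),k.max(0),[ray(w,*k.mean(0),z).round(4) for z in(.052,.068)], 'top right end',ray(w,k[:,0].max()-6,114,.068))
blu=(hsv[:,:,0]>100)&(hsv[:,:,0]<125)&(hsv[:,:,1]>150);blu[:,:350]=0
k=big(blu);r=cv2.minAreaRect(k);print('holder',r,[ray(w,*p,.036).round(4).tolist() for p in cv2.boxPoints(r)])
E
```

```text
[0.54860103 0.05677038] 0.06746223990573712 [0.54771517 0.06194503 0.03      ] [[0.631, 0.155, 0.03], [0.647, -0.025, 0.03], [0.467, -0.043, 0.03], [0.446, 0.16, 0.03]] [0.56700766 0.00480435] 90 [0.07600308 0.02341   ]
ptr [198 171] [213 184] [204 171] [0.47697437 0.05043342 0.044     ] [0.46613389 0.04970207 0.044     ]
pin [434 108] [449 122] [array([ 0.5473, -0.243 ,  0.052 ]), array([ 0.5463, -0.2348,  0.068 ])] top right end [ 0.54701112 -0.23683339  0.068     ]
holder ((425.8495788574219, 115.87576293945312), (54.618873596191406, 57.16659164428711), 29.248823165893555) [[0.5324, -0.1854, 0.036], [0.5915, -0.2143, 0.036], [0.5607, -0.2776, 0.036], [0.4991, -0.2507, 0.036]]
```

Call:
step_arm([
  {"xyz":[1.1,3.5,-2.4],"angular":[0,0,0],"hand":1},
  {"xyz":[1.1,3.5,-2.4],"angular":[0,0,0],"hand":1},
  {"xyz":[1.1,3.5,-2.4],"angular":[0,0,0],"hand":1},
  {"xyz":[0,0,0],"angular":[0,0,0],"hand":1},
  {"xyz":[0,0,0],"angular":[0,0,0],"hand":1},
], grip_force=10)

```text
time: 2.72
eef_pos: [0.4897, 0.0524, 0.2196]
tool_rot: [3.141, -0.003, -0.0]
ft_force: [0.5, -0.5, -0.4]
opening: 0.215
grasp_force: 0.0
```

Run:
```python
from h import *
w=cap('wrist','w2.png');o=arm.observe();print(o['eef_pos'],o['tool_rot'],o['opening'],o['ft_force'])
np.savez('w2.npz',**w)
```

```text
[0.48985668 0.05217222 0.21990165] [ 3.14057772e+00 -4.36111153e-03  8.94365105e-04] 0.17101334700244347 [ 0.81589694 -0.49727917  0.10884201]
```

View pics/w2.png

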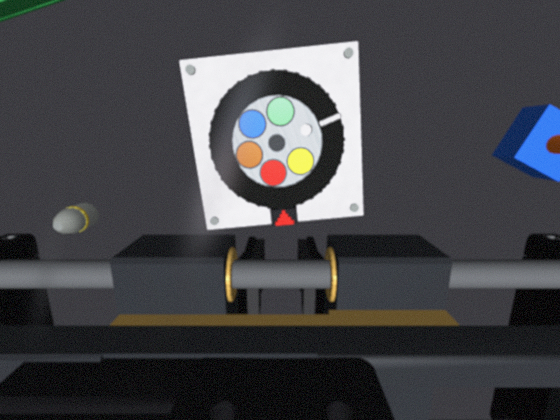

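The wheel's aluminium disc is centred near (277,142), the mark is at (330,119), the hole at (306,130), and the pointer at (284,217). The plate's screws are at (190,70), (348,53), (354,208) and (214,221).

```bash
cat >> h.py <<'E'
def wheel2(c,C0):
    """C0 rough centre; returns centre, radius of alu disc, mark, hole, pointer"""
    f=c['frame'].astype(int);hsv=cv2.cvtColor(c['frame'],cv2.COLOR_RGB2HSV)
    g=np.mgrid[0:420,0:560];K=c['camera_matrix'];T=c['cam_to_world']
    d=np.einsum('ij,jkl->ikl',T[:3,:3]@np.linalg.inv(K),np.array([g[1],g[0],np.ones_like(g[0])],float));o=T[:3,3]
    X=lambda z:(o[:,None,None]+d*((z-o[2])/d[2]))[:2]
    Pa=X(.044);Pr=X(.046);rad=lambda P,C:np.hypot(P[0]-C[0],P[1]-C[1])
    C=np.array(C0)
    m=(f.max(2)>105)&(rad(Pa,C)<.052)
    m=cv2.morphologyEx(m.astype(np.uint8),cv2.MORPH_OPEN,cv2.getStructuringElement(2,(9,9)))
    h=cv2.convexHull(big(m))[:,0].astype(float)
    P=np.array([ray(c,*p,.044)[:2] for p in h])
    q=np.linalg.lstsq(np.c_[2*P,np.ones(len(P))],(P**2).sum(1),rcond=None)[0];C=q[:2];R=np.sqrt(q[2]+C@C)
    mm=(f.min(2)>110)&(rad(Pr,C)>.0505)&(rad(Pr,C)<.064)
    lab,L,st,ce=cv2.connectedComponentsWithStats(mm.astype(np.uint8));i=1+st[1:,4].argmax()
    mk=ray(c,*ce[i],.046)[:2]
    rd=(hsv[:,:,1]>150)&(f[:,:,0]>110)&((hsv[:,:,0]<6)|(hsv[:,:,0]>174))&(rad(Pa,C)>.066)&(rad(Pa,C)<.1)
    k=big(rd);pt=ray(c,*k.mean(0),.044)[:2] if k is not None else None
    hw=(f.min(2)>200)&(abs(rad(Pa,C)-.033)<.008)
    _,_,st2,c2=cv2.connectedComponentsWithStats(hw.astype(np.uint8));hl=None
    if len(st2)>1: hl=ray(c,*c2[1+st2[1:,4].argmax()],.044)[:2]
    a=lambda p:np.degrees(np.arctan2(*(p-C)[::-1])) if p is not None else None
    return dict(C=C,R=R,n=st[i,4],mark=mk,mr=np.hypot(*(mk-C)),ma=a(mk),ptr=pt,pa=a(pt),hole=hl,ha=a(hl),hr=None if hl is None else np.hypot(*(hl-C)))
E
python3 - <<'E'
from h import *
w=dict(np.load('w2.npz'))
print(wheel2(w,[.5486,.058]))
S=np.array([ray(w,u,v,.030)[:2] for u,v in[(190,70),(348,53),(354,208),(214,221)]]);c=S.mean(0)
print(S,c,np.linalg.norm(S-np.roll(S,1,0),axis=1))
e=(S[2]+S[3]-S[0]-S[1])/2;print('pointer dir',np.degrees(np.arctan2(e[1],e[0])))
e=(S[1]+S[2]-S[0]-S[3])/2;print('perp dir',np.degrees(np.arctan2(e[1],e[0])))
E
```

```text
{'C': array([0.54887461, 0.05712491]), 'R': np.float64(0.046701306592095974), 'n': np.int32(85), 'mark': array([0.57099559, 0.00439071]), 'mr': np.float64(0.05718596135094049), 'ma': np.float64(-67.24289355259474), 'ptr': array([0.46634876, 0.04976538]), 'pa': np.float64(-174.90392884408143), 'hole': array([0.56153693, 0.02808341]), 'ha': np.float64(-66.4424299682578), 'hr': np.float64(0.0316819053953264)}
[[ 0.6202517   0.14486192]
 [ 0.63570431 -0.01491845]
 [ 0.47537906 -0.03025106]
 [ 0.4604579   0.12960044]] [0.54794824 0.05732321] [0.16052095 0.16052585 0.16105674 0.16054639]
pointer dir -174.54076761320584
perp dir -84.57163509419802
```

Run:
```python
from h import *
o=arm.observe();print(o['q'].round(3),o['eef_pos'],o['tool_rot'],o['opening'],o['ft_force'])
```

```text
[ 0.282  0.24  -0.551  1.957  0.151  0.984 -1.914] [0.48985668 0.05217222 0.21990165] [ 3.14057772e+00 -4.36111153e-03  8.94365105e-04] 0.17101334700244347 [ 0.81589694 -0.49727917  0.10884201]
```

Call:
step_arm([
  {"xyz":[0.5,0.6,-1.4],"angular":[0,0,10],"hand":1},
  {"xyz":[0.5,0.6,-1.4],"angular":[0,0,10],"hand":1},
  {"xyz":[0.5,0.6,-1.4],"angular":[0,0,10],"hand":1},
  {"xyz":[0.5,0.6,-1.4],"angular":[0,0,10],"hand":1},
  {"xyz":[0.5,0.6,-1.4],"angular":[0,0,10],"hand":1},
])

```text
time: 3.4
eef_pos: [0.5154, 0.0823, 0.1499]
tool_rot: [2.844, 1.331, 0.002]
ft_force: [-0.1, 1.1, 0.5]
opening: 0.004
grasp_force: 0.0
```

Call:
step_arm([
  {"xyz":[0.5,0.6,-1.4],"angular":[0,0,10],"hand":1},
  {"xyz":[0.5,0.6,-1.4],"angular":[0,0,10],"hand":1},
  {"xyz":[0.5,0.6,-1.4],"angular":[0,0,10],"hand":1},
  {"xyz":[0.4,0.6,-1.4],"angular":[0,0,10],"hand":1},
  {"xyz":[0.4,0.6,-1.4],"angular":[0,0,10],"hand":1},
])

```text
time: 4.03
eef_pos: [0.5386, 0.112, 0.0797]
tool_rot: [2.015, 2.407, -0.0]
ft_force: [0.1, 0.3, 0.3]
opening: 0.004
grasp_force: 0.0
```

Call:
step_arm([
  {"xyz":[0,0,0],"angular":[0,0,0],"hand":1},
  {"xyz":[0,0,0],"angular":[0,0,0],"hand":1},
])

```text
time: 4.28
eef_pos: [0.538, 0.113, 0.0802]
tool_rot: [2.023, 2.402, 0.0]
ft_force: [0.5, 0.3, -0.2]
opening: 0.005
grasp_force: 0.0
```

Call:
step_arm([
  {"xyz":[0,0.1,-0.6],"angular":[0,0,0],"hand":1},
  {"xyz":[0,0,-0.5],"angular":[0,0,0],"hand":1},
  {"xyz":[0,0,-0.2],"angular":[0,0,0],"hand":1},
  {"xyz":[0,0,0],"angular":[0,0,0],"hand":1},
])

```text
time: 4.78
eef_pos: [0.5373, 0.1151, 0.0665]
tool_rot: [2.019, 2.407, -0.001]
ft_force: [-0.5, -1.0, 1.5]
opening: 0.007
grasp_force: 0.6
```

Call:
step_arm([
  {"xyz":[0,0,-0.1],"angular":[0,0,0],"hand":1},
  {"xyz":[0,0,0],"angular":[0,0,0],"hand":1},
])

```text
time: 5.03
eef_pos: [0.5374, 0.1153, 0.0658]
tool_rot: [2.019, 2.407, -0.0]
ft_force: [-1.8, -1.0, 4.1]
opening: 0.006
grasp_force: 1.9
```

Call:
step_arm([
  {"xyz":[0,0,-0.05],"angular":[0,0,0],"hand":1},
  {"xyz":[0,0,0],"angular":[0,0,0],"hand":1},
])

```text
time: 5.28
eef_pos: [0.5374, 0.1153, 0.0654]
tool_rot: [2.019, 2.407, -0.0]
ft_force: [-3.1, -0.7, 6.2]
opening: 0.004
grasp_force: 2.8
```

Call:
step_arm([
  {"xyz":[0,0,-0.1],"angular":[0,0,0],"hand":1},
  {"xyz":[0,0,-0.1],"angular":[0,0,0],"hand":1},
  {"xyz":[0,0,0],"angular":[0,0,0],"hand":1},
])

```text
time: 5.65
eef_pos: [0.5375, 0.1155, 0.0641]
tool_rot: [2.018, 2.407, -0.0]
ft_force: [-3.4, -1.3, 11.5]
opening: 0.009
grasp_force: 5.7
```

Run:
```python
import numpy as np
p=np.radians(100-4.5*np.arange(25))
x=5.8*np.cos(p);y=5.8*np.sin(p)
for i,(a,b) in enumerate(zip(np.diff(x),np.diff(y))):print(i,round(a,2),round(b,2))
from h import *
for _ in range(1):o=arm.observe();print(o['ft_force'],o['eef_pos'])
```

```text
0 0.45 0.06
1 0.45 0.03
2 0.46 -0.01
3 0.45 -0.05
4 0.45 -0.08
5 0.44 -0.12
6 0.43 -0.15
7 0.42 -0.18
8 0.4 -0.22
9 0.38 -0.25
10 0.36 -0.28
11 0.34 -0.3
12 0.31 -0.33
13 0.29 -0.35
14 0.26 -0.37
15 0.23 -0.39
16 0.2 -0.41
17 0.17 -0.42
18 0.13 -0.44
19 0.1 -0.45
20 0.06 -0.45
21 0.03 -0.45
22 -0.01 -0.46
23 -0.05 -0.45
[-3.37878554 -1.25654607 11.47655566] [0.53749564 0.11552676 0.0641178 ]
```

Call:
step_arm([
  {"xyz":[0,0,-0.08],"angular":[0,0,0],"hand":1},
  {"xyz":[0.45,0.06,0],"angular":[0,0,-4.5],"hand":1},
  {"xyz":[0.45,0.03,0],"angular":[0,0,-4.5],"hand":1},
  {"xyz":[0.46,-0.01,0],"angular":[0,0,-4.5],"hand":1},
])

```text
time: 6.15
eef_pos: [0.5507, 0.1166, 0.0636]
tool_rot: [2.29, 2.151, -0.001]
ft_force: [-4.5, -1.3, 13.9]
opening: 0.003
grasp_force: 6.8
```

Call:
step_arm([
  {"xyz":[0.45,-0.1,0],"angular":[0,0,-4.5],"hand":1},
  {"xyz":[0.45,-0.1,0],"angular":[0,0,-4.5],"hand":1},
  {"xyz":[0.44,-0.14,0],"angular":[0,0,-4.5],"hand":1},
  {"xyz":[0.43,-0.15,0],"angular":[0,0,-4.5],"hand":1},
])

```text
time: 6.65
eef_pos: [0.5685, 0.1131, 0.0638]
tool_rot: [-2.597, -1.766, -0.002]
ft_force: [-5.1, 0.6, 12.8]
opening: 0.005
grasp_force: 6.4
```

Run:
```python
from h import *
w=cap('wrist','w3.png');s=cap('scene');d=cap('side')
cv2.imwrite('pics/sd3.png',np.hstack([cv2.resize(s['frame'][180:255,240:350],None,fx=3.6,fy=3.6,interpolation=2),cv2.resize(d['frame'][195:270,230:340],None,fx=3.6,fy=3.6,interpolation=2)])[:,:,::-1])
o=arm.observe();print(o['ft_force'],o['eef_pos'],o['q'][6])
```

```text
[-3.07390942  0.65443175 12.60223226] [0.56904404 0.11292087 0.06392272] -1.0908897382241116
```

View pics/sd3.png

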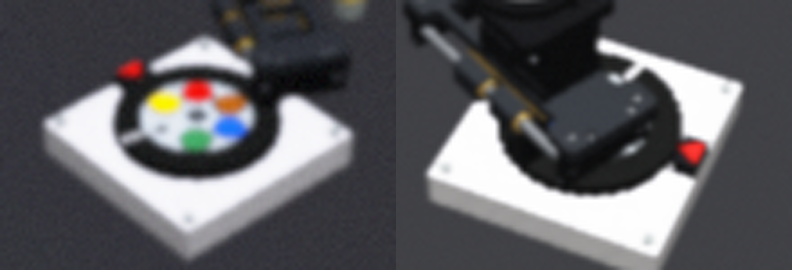

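The scene crop shows the mark at about (132,137) and the side crop at about (628,73), so the wheel is turning with the fingers.

```bash
cat >> h.py <<'E'
def markscene(n='scene',C=(.5485,.0572)):
    c=arm.capture(n);f=c['frame'].astype(int);C=np.array(C)
    off=0
    g=np.mgrid[0:420,0:560];K=c['camera_matrix'];T=c['cam_to_world']
    d=np.einsum('ij,jkl->ikl',T[:3,:3]@np.linalg.inv(K),np.array([g[1],g[0],np.ones_like(g[0])],float));o=T[:3,3]
    P=(o[:,None,None]+d*((.046-o[2])/d[2]))[:2]
    r=np.hypot(P[0]-C[0],P[1]-C[1]);m=(f.min(2)>85)&(r>.05)&(r<.062)
    _,L,st,ce=cv2.connectedComponentsWithStats(m.astype(np.uint8))
    return [(int(st[i,4]),ray(c,*ce[i],.046)[:2].round(4).tolist(),round(float(np.degrees(np.arctan2(*(ray(c,*ce[i],.046)[:2]-C)[::-1]))),1)) for i in range(1,len(st)) if st[i,4]>3]
E
python3 - <<'E'
from h import *
print(markscene(),markscene('side'))
E
```

```text
[(6, [0.4902, 0.0695], 168.1), (8, [0.4992, 0.093], 144.0), (23, [0.557, 0.0065], -80.5), (11, [0.5991, 0.048], -10.3)] [(12, [0.5404, 0.0021], -98.4), (4, [0.5885, 0.089], 38.5)]
```

Call:
step_arm([
  {"xyz":[0.42,-0.18,-0.04],"angular":[0,0,-4.5],"hand":1},
  {"xyz":[0.4,-0.22,-0.03],"angular":[0,0,-4.5],"hand":1},
  {"xyz":[0.38,-0.25,0],"angular":[0,0,-4.5],"hand":1},
  {"xyz":[0.36,-0.28,0],"angular":[0,0,-4.5],"hand":1},
])

```text
time: 7.4
eef_pos: [0.5845, 0.1045, 0.0636]
tool_rot: [-2.84, -1.339, -0.004]
ft_force: [-4.4, 2.1, 14.7]
opening: 0.005
grasp_force: 7.0
```

Call:
step_arm([
  {"xyz":[0.34,-0.3,0],"angular":[0,0,-4.5],"hand":1},
  {"xyz":[0.31,-0.33,0],"angular":[0,0,-4.5],"hand":1},
  {"xyz":[0.29,-0.35,0],"angular":[0,0,-4.5],"hand":1},
  {"xyz":[0.26,-0.37,0],"angular":[0,0,-4.5],"hand":1},
])

```text
time: 7.9
eef_pos: [0.597, 0.0919, 0.0638]
tool_rot: [-3.013, -0.878, -0.006]
ft_force: [-4.2, 3.4, 13.5]
opening: 0.009
grasp_force: 6.6
```

Run:
```python
from h import *
print(markscene(),markscene('side'))
o=arm.observe();d=o['eef_pos'][:2]-[.5485,.0572];print(o['ft_force'],o['eef_pos'],o['q'][6],np.hypot(*d),np.degrees(np.arctan2(d[1],d[0])))
```

```text
[(12, [0.4916, 0.0735], 164.0), (15, [0.5148, 0.0115], -126.4), (6, [0.5997, 0.0644], 8.0), (7, [0.5881, 0.0226], -41.1)] [(14, [0.5111, 0.0164], -132.5)]
[-3.50357903  3.11302691 13.67465029] [0.59737362 0.09127511 0.06382542] -1.5611148100930525 0.05957972588770698 34.88454414207155
```

Call:
step_arm([
  {"xyz":[0.24,-0.39,-0.02],"angular":[0,0,-4.5],"hand":1},
  {"xyz":[0.21,-0.41,0],"angular":[0,0,-4.5],"hand":1},
  {"xyz":[0.18,-0.43,0],"angular":[0,0,-4.5],"hand":1},
  {"xyz":[0.14,-0.44,0],"angular":[0,0,-4.5],"hand":1},
  {"xyz":[0.11,-0.45,0],"angular":[0,0,-4.5],"hand":1},
])

```text
time: 8.62
eef_pos: [0.6066, 0.0713, 0.0638]
tool_rot: [-3.125, -0.274, -0.008]
ft_force: [-3.6, 4.6, 13.6]
opening: 0.007
grasp_force: 6.4
```

Call:
step_arm([
  {"xyz":[0.08,-0.46,0],"angular":[0,0,-4.5],"hand":1},
  {"xyz":[0.05,-0.47,0],"angular":[0,0,-4.5],"hand":1},
  {"xyz":[0.01,-0.47,0],"angular":[0,0,-4.5],"hand":1},
  {"xyz":[0,0,0],"angular":[0,0,0],"hand":1},
])

```text
time: 9.12
eef_pos: [0.6085, 0.0568, 0.0639]
tool_rot: [-3.136, 0.093, -0.008]
ft_force: [-1.0, 4.2, 13.0]
opening: 0.005
grasp_force: 6.2
```

Run:
```python
from h import *
print(markscene(),markscene('side'))
o=arm.observe();d=o['eef_pos'][:2]-[.5485,.0572];print(o['ft_force'],o['eef_pos'],o['q'][6],np.hypot(*d),np.degrees(np.arctan2(d[1],d[0])))
w=cap('wrist','w4.png');cv2.imwrite('pics/w4c.png',cv2.resize(w['frame'],(560,420))[:,:,::-1])
```

```text
[(6, [0.5977, 0.0424], -16.7)] [(16, [0.4945, 0.0458], -168.1)]
[-2.06610781  4.53181664 12.66840689] [0.60850268 0.05679871 0.06389553] -2.0198404446779397 0.060004025023214405 -0.38318507695335824
```

View pics/w4.png

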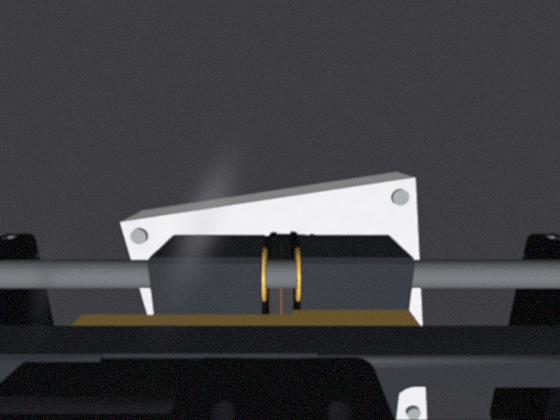

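The wrist view shows the gripper over the far rim with the mark hidden behind it. The side camera puts the mark at -168.1° (target -174.5°), so about 6.3° is left.

Call:
step_arm([
  {"xyz":[-0.01,-0.33,0],"angular":[0,0,-3],"hand":1},
  {"xyz":[-0.03,-0.33,0],"angular":[0,0,-3],"hand":1},
  {"xyz":[0,0,0],"angular":[0,0,0],"hand":1},
])

```text
time: 9.65
eef_pos: [0.6082, 0.0505, 0.0639]
tool_rot: [-3.126, 0.256, -0.008]
ft_force: [-2.1, 4.6, 12.7]
opening: 0.002
grasp_force: 6.1
```

Run:
```python
from h import *
print(markscene('side'))
o=arm.observe();d=o['eef_pos'][:2]-[.5485,.0572];print(o['ft_force'],o['eef_pos'],o['q'][6],np.hypot(*d),np.degrees(np.arctan2(d[1],d[0])))
```

```text
[(16, [0.4931, 0.0501], -172.7)]
[-1.76775391  4.70315515 11.95446554] [0.60820433 0.05052088 0.06393747] -2.0958461920786333 0.0600767608088241 -6.383138658977971
```

Call:
step_arm([
  {"xyz":[0,0,1],"angular":[0,0,0],"hand":1},
  {"xyz":[0,0,4],"angular":[0,0,9],"hand":1},
  {"xyz":[-4,0,4],"angular":[0,0,0],"hand":1},
  {"xyz":[-4,0,4],"angular":[0,0,0],"hand":0.6},
  {"xyz":[-4,0,2.5],"angular":[0,0,0],"hand":0.6},
])

```text
time: 10.32
eef_pos: [0.4856, 0.0464, 0.2179]
tool_rot: [3.141, -0.013, 0.004]
ft_force: [-0.7, 0.3, 0.6]
opening: 0.152
grasp_force: 0.0
```

Call:
step_arm([
  {"xyz":[0,0,0],"angular":[0,0,0],"hand":0.6},
  {"xyz":[0,0,0],"angular":[0,0,0],"hand":0.6},
])

```text
time: 10.58
eef_pos: [0.4866, 0.0461, 0.2162]
tool_rot: [3.141, -0.014, 0.001]
ft_force: [0.3, 0.6, -0.1]
opening: 0.354
grasp_force: 0.0
```

Run:
```python
from h import *
w=cap('wrist','w5.png');o=arm.observe();print(o['eef_pos'],o['tool_rot'],o['opening'])
print(wheel2(w,[.5486,.058]))
cv2.imwrite('pics/w5c.png',cv2.resize(w['frame'][20:240,150:400],None,fx=2.5,fy=2.5)[:,:,::-1])
```

```text
[0.48666656 0.0461367  0.21573761] [ 3.14154750e+00 -1.39204249e-02 -6.72847742e-04] 0.37449583885173965
{'C': array([0.54801643, 0.05749238]), 'R': np.float64(0.04666665361756019), 'n': np.int32(75), 'mark': array([0.49128666, 0.04948414]), 'mr': np.float64(0.057292218921081356), 'ma': np.float64(-171.96495310771047), 'ptr': array([0.46661615, 0.04950412]), 'pa': np.float64(-174.3951909632748), 'hole': array([0.51687965, 0.05298203]), 'ha': np.float64(-171.75770054482922), 'hr': np.float64(0.03146176297432866)}
```

View pics/w5c.png

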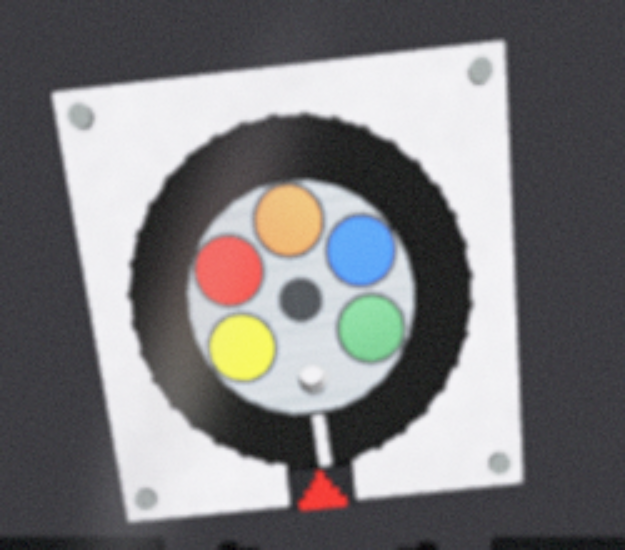

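The mark is about 2.2° short of the pointer: the mark line points right, down to (323,465), and the pointer tip is at (321,475). I'll press again and nudge it clockwise.

Call:
step_arm([
  {"xyz":[4,0.3,-3],"angular":[0,0,0],"hand":1},
  {"xyz":[4,0.3,-3],"angular":[0,0,0],"hand":1},
  {"xyz":[4.2,0.4,-3],"angular":[0,0,0],"hand":1},
  {"xyz":[0,0,-3],"angular":[0,0,0],"hand":1},
  {"xyz":[0,0,-2.4],"angular":[0,0,0],"hand":1},
])

```text
time: 11.25
eef_pos: [0.6082, 0.0564, 0.0686]
tool_rot: [-3.142, 0.013, 0.006]
ft_force: [-0.4, -0.4, -0.2]
opening: 0.018
grasp_force: 0.0
```

Call:
step_arm([
  {"xyz":[0,0,0],"angular":[0,0,0],"hand":1},
  {"xyz":[0,0,0],"angular":[0,0,0],"hand":1},
  {"xyz":[0,0,-0.3],"angular":[0,0,0],"hand":1},
  {"xyz":[0,0,0],"angular":[0,0,0],"hand":1},
])

```text
time: 11.75
eef_pos: [0.6083, 0.0564, 0.0699]
tool_rot: [3.141, -0.013, 0.001]
ft_force: [0.2, -1.1, 0.3]
opening: 0.001
grasp_force: 0.0
```

Call:
step_arm([
  {"xyz":[0,0,-0.3],"angular":[0,0,0],"hand":1},
  {"xyz":[0,0,-0.2],"angular":[0,0,0],"hand":1},
  {"xyz":[0,0,-0.1],"angular":[0,0,0],"hand":1},
  {"xyz":[0,0,0],"angular":[0,0,0],"hand":1},
])

```text
time: 12.25
eef_pos: [0.6088, 0.0566, 0.0648]
tool_rot: [3.141, -0.013, 0.002]
ft_force: [-1.7, -0.8, 8.4]
opening: 0.005
grasp_force: 4.2
```

Call:
step_arm([
  {"xyz":[0,0,-0.15],"angular":[0,0,0],"hand":1},
  {"xyz":[0,0,0],"angular":[0,0,0],"hand":1},
])

```text
time: 12.5
eef_pos: [0.6089, 0.0566, 0.0639]
tool_rot: [3.141, -0.013, 0.003]
ft_force: [-1.6, -1.1, 12.9]
opening: 0.008
grasp_force: 6.1
```

Call:
step_arm([
  {"xyz":[0,-0.2,0],"angular":[0,0,0],"hand":1},
  {"xyz":[0,-0.2,0],"angular":[0,0,0],"hand":1},
  {"xyz":[0,0,0],"angular":[0,0,0],"hand":1},
])

```text
time: 12.88
eef_pos: [0.6089, 0.056, 0.0641]
tool_rot: [-3.138, 0.011, -0.004]
ft_force: [-3.0, 3.9, 10.7]
opening: 0.005
grasp_force: 5.7
```

Run:
```python
from h import *
print(markscene('side'))
```

```text
[(16, [0.4931, 0.0501], -172.7)]
```

Call:
step_arm([
  {"xyz":[0,-0.2,-0.05],"angular":[0,0,0],"hand":1},
  {"xyz":[0,-0.2,0],"angular":[0,0,0],"hand":1},
  {"xyz":[0,0,0],"angular":[0,0,0],"hand":1},
])

```text
time: 13.3
eef_pos: [0.609, 0.053, 0.0639]
tool_rot: [-3.137, 0.01, -0.005]
ft_force: [-2.7, 4.4, 11.7]
opening: 0.008
grasp_force: 6.2
```

Run:
```python
from h import *
print(markscene('side'));o=arm.observe();print(o['eef_pos'],o['ft_force'])
```

```text
[(16, [0.4931, 0.0532], -175.8)]
[0.6090272  0.052947   0.06388379] [-3.48997226  5.92880474 12.99768772]
```

Call:
step_arm([
  {"xyz":[0,0.1,0.4],"angular":[0,0,0],"hand":1},
  {"xyz":[0,0,4],"angular":[0,0,0],"hand":1},
  {"xyz":[-4,0,4],"angular":[0,0,0],"hand":1},
  {"xyz":[-4,0,4],"angular":[0,0,0],"hand":0.5},
  {"xyz":[-4,0,2.9],"angular":[0,0,0],"hand":0.5},
])

```text
time: 13.98
eef_pos: [0.4872, 0.0496, 0.2158]
tool_rot: [3.141, -0.013, 0.002]
ft_force: [0.9, -0.3, 0.5]
opening: 0.151
grasp_force: 0.0
```

Call:
step_arm([
  {"xyz":[0,0,0],"angular":[0,0,0],"hand":0.5},
  {"xyz":[0,0,0],"angular":[0,0,0],"hand":0.5},
])

```text
time: 14.22
eef_pos: [0.4885, 0.0492, 0.2142]
tool_rot: [3.141, -0.014, 0.001]
ft_force: [0.4, -0.3, 0.6]
opening: 0.378
grasp_force: 0.0
```

Run:
```python
from h import *
w=cap('wrist','w6.png');o=arm.observe();print(o['eef_pos'],o['tool_rot'],o['opening'])
r=wheel2(w,[.5486,.058]);print(r)
for C in([.5485,.0573],):
  for k in('mark','ptr','hole'):d=r[k]-C;print(k,np.degrees(np.arctan2(d[1],d[0])),np.hypot(*d))
```

```text
[0.48852896 0.04920854 0.21372817] [ 3.14154757e+00 -1.38086635e-02 -1.04250255e-03] 0.4214164316033789
{'C': array([0.54813989, 0.05757779]), 'R': np.float64(0.04664987772930073), 'n': np.int32(75), 'mark': array([0.49136706, 0.05209094]), 'mr': np.float64(0.057037344862561276), 'ma': np.float64(-174.47975463093692), 'ptr': array([0.46624634, 0.04949068]), 'pa': np.float64(-174.36023904585915), 'hole': array([0.51685973, 0.05437659]), 'ha': np.float64(-174.15672000979367), 'hr': np.float64(0.03144353132941745)}
mark -174.7904984009923 0.057369909737797355
ptr -174.5764837514487 0.08262354466949896
hole -174.72113853462932 0.03177503469195905
```

Mark and pointer now agree to within 0.3°. Next is the pin.

Call:
step_arm([
  {"xyz":[0,-4.8,0],"angular":[0,0,0],"hand":0.4},
  {"xyz":[0,-4.8,0],"angular":[0,0,0],"hand":0.4},
  {"xyz":[0,-4.8,0],"angular":[0,0,0],"hand":0.4},
  {"xyz":[0,-4.8,0],"angular":[0,0,0],"hand":0.4},
  {"xyz":[0,-4.8,0],"angular":[0,0,0],"hand":0.4},
])

```text
time: 14.9
eef_pos: [0.4884, -0.1923, 0.2129]
tool_rot: [-3.141, 0.013, 0.003]
ft_force: [1.1, 0.5, -0.3]
opening: 0.595
grasp_force: 0.0
```

Call:
step_arm([
  {"xyz":[0,-4.4,0],"angular":[0,0,0],"hand":0.4},
  {"xyz":[0,0,0],"angular":[0,0,0],"hand":0.4},
  {"xyz":[0,0,0],"angular":[0,0,0],"hand":0.4},
])

```text
time: 15.28
eef_pos: [0.4884, -0.2338, 0.2131]
tool_rot: [-3.14, 0.012, 0.003]
ft_force: [0.0, 0.4, 0.4]
opening: 0.602
grasp_force: 0.0
```

Run:
```python
from h import *
w=cap('wrist','w7.png');o=arm.observe();print(o['eef_pos'],o['tool_rot'],o['opening'])
f=w['frame'];hsv=cv2.cvtColor(f,cv2.COLOR_RGB2HSV)
org=(hsv[:,:,0]>4)&(hsv[:,:,0]<22)&(hsv[:,:,1]>150)&(f[:,:,0]>130);org[235:]=0
k=big(org);print('pin',k.min(0),k.max(0),ray(w,*k.mean(0),.052),ray(w,*k.mean(0),.068))
blu=(hsv[:,:,0]>100)&(hsv[:,:,0]<125)&(hsv[:,:,1]>120)&(f[:,:,2]>100);blu[235:]=0
k=big(blu);print('holder',[ray(w,*p,.036).round(4).tolist() for p in cv2.boxPoints(cv2.minAreaRect(k))])
```

```text
[ 0.48849452 -0.23310551  0.21339113] [-3.14004402e+00  9.90798693e-03  2.02535428e-03] 0.5959879829460989Traceback (most recent call last):
  File "<stdin>", line 5, in <module>
AttributeError: 'NoneType' object has no attribute 'min'
```

View pics/w7.png

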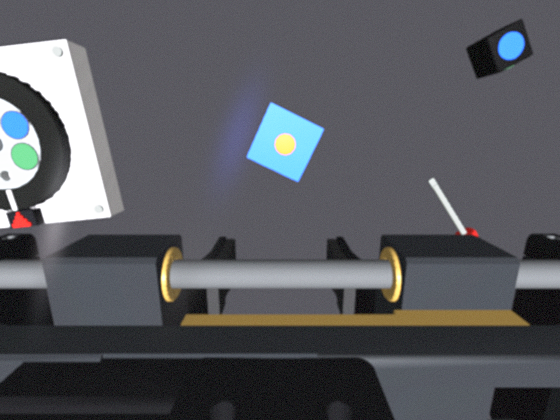

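The pin head is at (286,145) and looks yellow from glare. The holder's corners are at about (271,102), (324,128), (298,182) and (247,157).

Run:
```python
from h import *
w=cap('wrist')
f=w['frame'];hsv=cv2.cvtColor(f,cv2.COLOR_RGB2HSV)
org=(hsv[:,:,0]>4)&(hsv[:,:,0]<35)&(hsv[:,:,1]>90)&(f[:,:,0]>130);org[235:]=0;org[:,:200]=0
k=big(org);c,r=cv2.minEnclosingCircle(k);print('pin',k.min(0),k.max(0),c,r,ray(w,*c,.052),ray(w,*c,.068))
blu=(hsv[:,:,0]>90)&(hsv[:,:,0]<125)&(hsv[:,:,1]>120)&(f[:,:,2]>150);blu[235:]=0;blu[:,:200]=0;blu[:,400:]=0
k=big(blu);B=np.array([ray(w,*p,.036) for p in cv2.boxPoints(cv2.minAreaRect(k))]);print('holder',B.round(4).tolist(),B.mean(0),np.linalg.norm(B-np.roll(B,1,0),axis=1))
```

```text
pin [277 135] [294 153] (285.5, 144.0) 9.34087085723877 [ 0.54606969 -0.23707877  0.052     ] [ 0.54660375 -0.23683955  0.068     ]
holder [[0.5333, -0.1932, 0.036], [0.5874, -0.2227, 0.036], [0.5607, -0.278, 0.036], [0.5042, -0.2504, 0.036]] [ 0.54640047 -0.23607078  0.036     ] [0.06420278 0.06156735 0.06145187 0.06287916]
```

Call:
step_arm([
  {"xyz":[2,-0.1,-3.7],"angular":[0,0,0],"hand":0.4},
  {"xyz":[2,-0.1,-3.8],"angular":[0,0,0],"hand":0.4},
  {"xyz":[1.8,-0.15,-3.8],"angular":[0,0,0],"hand":0.4},
  {"xyz":[0,0,0],"angular":[0,0,0],"hand":0.4},
  {"xyz":[0,0,0],"angular":[0,0,0],"hand":0.4},
])

```text
time: 16.0
eef_pos: [0.5465, -0.2372, 0.1023]
tool_rot: [3.141, -0.011, 0.001]
ft_force: [0.2, -0.2, 1.0]
opening: 0.603
grasp_force: 0.0
```

Call:
step_arm([
  {"xyz":[0,0.05,-2],"angular":[0,0,0],"hand":0.4},
  {"xyz":[0,0,-2.2],"angular":[0,0,0],"hand":0.4},
  {"xyz":[0,0,0],"angular":[0,0,0],"hand":0.4},
  {"xyz":[0,0,0],"angular":[0,0,0],"hand":0.4},
], grip_force=20)

```text
time: 16.5
eef_pos: [0.547, -0.2378, 0.0613]
tool_rot: [3.14, -0.013, 0.004]
ft_force: [-0.2, 0.9, -0.3]
opening: 0.601
grasp_force: 0.0
```

Call:
step_arm([
  {"xyz":[0,0,0],"angular":[0,0,0],"hand":1},
  {"xyz":[0,0,0],"angular":[0,0,0],"hand":1},
  {"xyz":[0,0,0],"angular":[0,0,0],"hand":1},
  {"xyz":[0,0,0],"angular":[0,0,0],"hand":1},
  {"xyz":[0,0,0],"angular":[0,0,0],"hand":1},
])

```text
time: 17.12
eef_pos: [0.5461, -0.2375, 0.0594]
tool_rot: [3.141, -0.013, -0.0]
ft_force: [-0.2, 0.3, 0.7]
opening: 0.224
grasp_force: 20.0
```

Call:
step_arm([
  {"xyz":[0,0,1],"angular":[0,0,0],"hand":1},
  {"xyz":[0,0,2],"angular":[0,0,0],"hand":1},
  {"xyz":[0,0,3],"angular":[0,0,0],"hand":1},
  {"xyz":[0,1.2,2],"angular":[0,0,0],"hand":1},
  {"xyz":[-0.3,4,0],"angular":[0,0,0],"hand":1},
])

```text
time: 17.75
eef_pos: [0.5443, -0.1868, 0.1416]
tool_rot: [3.139, -0.02, 0.007]
ft_force: [0.7, 0.8, -1.1]
opening: 0.222
grasp_force: 20.0
```

Call:
step_arm([
  {"xyz":[-0.6,4.8,0],"angular":[0,0,0],"hand":1},
  {"xyz":[-0.6,4.8,0],"angular":[0,0,0],"hand":1},
  {"xyz":[-0.6,4.8,0],"angular":[0,0,0],"hand":1},
  {"xyz":[-0.6,4.8,0],"angular":[0,0,0],"hand":1},
  {"xyz":[-0.4,4.7,0],"angular":[0,0,0],"hand":1},
])

```text
time: 18.38
eef_pos: [0.5142, 0.056, 0.1398]
tool_rot: [-3.142, 0.011, -0.0]
ft_force: [0.8, -0.7, -0.4]
opening: 0.22
grasp_force: 20.0
```

Call:
step_arm([
  {"xyz":[0,0,-2],"angular":[0,0,0],"hand":1},
  {"xyz":[0,0,0],"angular":[0,0,0],"hand":1},
  {"xyz":[0,0,0],"angular":[0,0,0],"hand":1},
])

```text
time: 18.75
eef_pos: [0.5153, 0.0532, 0.1198]
tool_rot: [3.141, -0.014, 0.001]
ft_force: [-0.2, -0.1, -0.8]
opening: 0.22
grasp_force: 20.0
```

Run:
```python
from h import *
o=arm.observe();print(o['eef_pos'],o['tool_rot'],o['opening'],o['q'])
s=cap('scene');d=cap('side')
for n,c in(('scene',s),('side',d)):print(n,proj(c,[.5154,.0543,.044]),proj(c,[*o['eef_pos'][:2],o['eef_pos'][2]-.053]))
cv2.imwrite('pics/sd8.png',np.hstack([cv2.resize(s['frame'][160:240,240:340],None,fx=4,fy=4,interpolation=2),cv2.resize(d['frame'][190:270,250:350],None,fx=4,fy=4,interpolation=2)])[:,:,::-1])
```

```text
[0.51525167 0.05323721 0.11984414] [ 3.14134126e+00 -1.42063874e-02  5.34684029e-04] 0.22007630792393654 [ 0.10662977  0.38867933 -0.35995153  2.00799414  0.19204945  0.77659041
 -1.9461319 ]
scene [286.26678031 205.76181144] [285.86544824 199.802315  ]
side [294.44432692 230.72070861] [295.00490581 224.70455691]
```

View pics/sd8.png

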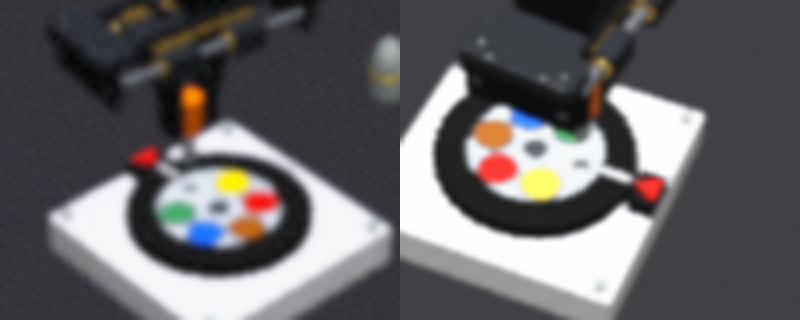

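The scene crop shows the pin tip at (188,158) above the hole at (190,187). The side crop shows the hole at (582,163). Both match the predicted pixels to about 1 px, so I'll lower the pin.

Call:
step_arm([
  {"xyz":[0,0.07,-1.5],"angular":[0,0,0],"hand":1},
  {"xyz":[0,0,-0.5],"angular":[0,0,0],"hand":1},
  {"xyz":[0,0,-0.2],"angular":[0,0,0],"hand":1},
  {"xyz":[0,0,-0.2],"angular":[0,0,0],"hand":1},
  {"xyz":[0,0,0],"angular":[0,0,0],"hand":1},
])

```text
time: 19.48
eef_pos: [0.5152, 0.0543, 0.0954]
tool_rot: [3.142, -0.013, 0.0]
ft_force: [0.1, 0.2, 0.3]
opening: 0.226
grasp_force: 20.0
```

Call:
step_arm([
  {"xyz":[0,0,-0.2],"angular":[0,0,0],"hand":1},
  {"xyz":[0,0,-0.2],"angular":[0,0,0],"hand":1},
  {"xyz":[0,0,-0.2],"angular":[0,0,0],"hand":1},
  {"xyz":[0,0,0],"angular":[0,0,0],"hand":1},
])

```text
time: 19.98
eef_pos: [0.515, 0.0542, 0.0892]
tool_rot: [3.141, -0.013, -0.001]
ft_force: [0.5, -0.3, -0.8]
opening: 0.219
grasp_force: 20.0
```

Call:
step_arm([
  {"xyz":[0,0,-0.3],"angular":[0,0,0],"hand":1},
  {"xyz":[0,0,-0.3],"angular":[0,0,0],"hand":1},
  {"xyz":[0,0,0],"angular":[0,0,0],"hand":1},
])

```text
time: 20.35
eef_pos: [0.5149, 0.0542, 0.083]
tool_rot: [3.141, -0.013, -0.001]
ft_force: [-0.3, -0.4, -0.7]
opening: 0.223
grasp_force: 20.0
```

Call:
step_arm([
  {"xyz":[0,0,-0.3],"angular":[0,0,0],"hand":1},
  {"xyz":[0,0,-0.3],"angular":[0,0,0],"hand":1},
  {"xyz":[0,0,0],"angular":[0,0,0],"hand":1},
])

```text
time: 20.72
eef_pos: [0.5149, 0.0542, 0.0771]
tool_rot: [3.141, -0.013, -0.001]
ft_force: [0.1, 0.5, -0.1]
opening: 0.22
grasp_force: 20.0
```

Call:
step_arm([
  {"xyz":[0,0,-0.3],"angular":[0,0,0],"hand":1},
  {"xyz":[0,0,-0.3],"angular":[0,0,0],"hand":1},
  {"xyz":[0,0,-0.2],"angular":[0,0,0],"hand":1},
  {"xyz":[0,0,0],"angular":[0,0,0],"hand":1},
])

```text
time: 21.22
eef_pos: [0.515, 0.0542, 0.0692]
tool_rot: [3.141, -0.013, -0.001]
ft_force: [-0.5, -0.2, -0.7]
opening: 0.222
grasp_force: 20.0
```

Call:
step_arm([
  {"xyz":[0,0,-0.15],"angular":[0,0,0],"hand":1},
  {"xyz":[0,0,-0.1],"angular":[0,0,0],"hand":1},
  {"xyz":[0,0,0],"angular":[0,0,0],"hand":1},
])

```text
time: 21.6
eef_pos: [0.5152, 0.0543, 0.0671]
tool_rot: [3.141, -0.013, 0.0]
ft_force: [-1.3, 0.2, 2.7]
opening: 0.223
grasp_force: 20.0
```

Call:
step_arm([
  {"xyz":[0,0,-0.1],"angular":[0,0,0],"hand":1},
  {"xyz":[0,0,-0.1],"angular":[0,0,0],"hand":1},
  {"xyz":[0,0,0],"angular":[0,0,0],"hand":1},
  {"xyz":[0,0,0],"angular":[0,0,0],"hand":1},
], grip_force=25)

```text
time: 22.1
eef_pos: [0.5151, 0.0543, 0.066]
tool_rot: [3.141, -0.013, 0.0]
ft_force: [-3.6, -0.9, 11.3]
opening: 0.219
grasp_force: 25.0
```

Call:
step_arm([
  {"xyz":[0,0,0.25],"angular":[0,0,0],"hand":1},
  {"xyz":[0,0,0],"angular":[0,0,0],"hand":0.68},
  {"xyz":[0,0,0],"angular":[0,0,0],"hand":0.68},
  {"xyz":[0,0,0],"angular":[0,0,0],"hand":0.68},
  {"xyz":[0,0,0],"angular":[0,0,0],"hand":0.65},
])

```text
time: 22.72
eef_pos: [0.5151, 0.0543, 0.0672]
tool_rot: [3.142, -0.013, -0.0]
ft_force: [0.3, 0.0, -0.9]
opening: 0.336
grasp_force: 0.0
```

Call:
step_arm([
  {"xyz":[0,0,1],"angular":[0,0,0],"hand":0.6},
  {"xyz":[0,0,3],"angular":[0,0,0],"hand":0.6},
  {"xyz":[-2,0,4],"angular":[0,0,0],"hand":0.6},
  {"xyz":[0,0,5],"angular":[0,0,0],"hand":0.6},
  {"xyz":[0,0,2],"angular":[0,0,0],"hand":0.6},
])

```text
time: 23.35
eef_pos: [0.4964, 0.0547, 0.2212]
tool_rot: [-3.141, 0.013, -0.009]
ft_force: [-0.1, -0.7, 0.3]
opening: 0.399
grasp_force: 0.0
```

Call:
step_arm([
  {"xyz":[0,0,0],"angular":[0,0,0],"hand":0.6},
  {"xyz":[0,0,0],"angular":[0,0,0],"hand":0.6},
])

```text
time: 23.6
eef_pos: [0.4944, 0.054, 0.2166]
tool_rot: [3.141, -0.013, -0.002]
ft_force: [-0.1, -0.7, -0.1]
opening: 0.4
grasp_force: 0.0
```

Run:
```python
from h import *
w=cap('wrist');o=arm.observe();print(o['eef_pos'],o['opening'],o['ft_force'])
r=wheel2(w,[.5486,.058]);print(r['ma'],r['pa'],r['C'],r['n'])
d=cap('side');s=cap('scene')
for n,c in(('scene',s),('side',d)):print(n,proj(c,[.5154,.0543,.044]),proj(c,[.5154,.0543,.076]))
cv2.imwrite('pics/f.png',np.hstack([cv2.resize(w['frame'][20:240,150:400],(400,352)),cv2.resize(d['frame'][190:278,250:350],(400,352),interpolation=2)])[:,:,::-1])
```

```text
[0.49426805 0.05404235 0.21617012] 0.39553009498519104 [ 0.17402384 -0.34383227 -0.96074701]
-174.78915303081178 -174.51879462517073 [0.54773492 0.05738493] 73
scene [286.26678031 205.76181144] [286.15232305 197.23617366]
side [294.44432692 230.72070861] [294.89975202 222.57595301]
```

View pics/f.png

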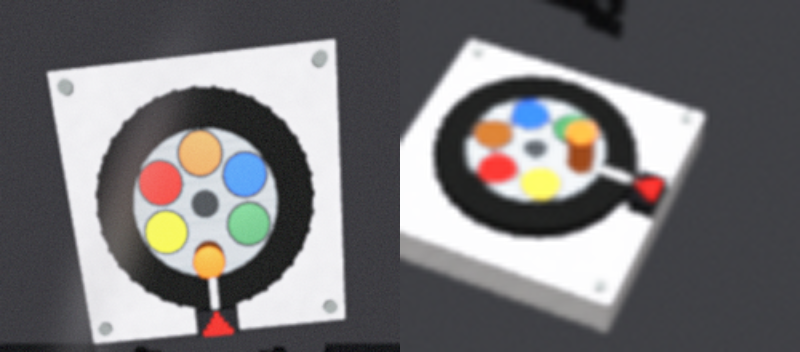

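The pin is seated with its head flush on the aluminium face, at (208,262) in the left crop and (581,145) in the right. The mark faces the pointer to within 0.3°, and the gripper is clear.

```bash
python3 -c "
from plant import arm
print(arm.hand_in())"
```

```text
the job is handed in; nothing more can be done
None
```

The wheel is parked with its white mark within about 0.3° of the red pointer, the locking pin was pressed home with about 11 N and released, and the job is handed in.

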